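# Deburr the cut end of an aluminium tube

### The arm

A 7-joint arm with a two-finger parallel gripper is mounted at the origin on the work surface. World frame = base frame: x ahead of the robot, y to its left, z up, the work surface at z = 0. Lengths are in m, angles in rad, forces in N, time in s.
With the tool pointing down it reaches from about 0.4 to 0.9 m from the base axis. Payload 5.6 kg.
Tool frame: the origin (TCP) lies midway between the tips of the shut fingers; the grasp point (between the pads) lies 19 mm behind it (r.grasp_offset is the distance from the TCP to the grasp point, in m); z points along the fingers, y is the line along which they close (so a half turn about z gives the same grasp; the last joint's range is limited). The gripper opens to 92 mm and grips with 3 to 60 N. Pads are 20 mm wide; open, the fingers measure 128 mm over their backs; the gripper's body (75 mm by 189 mm) begins 69 mm behind the grasp point.
Start: joints at [1.245, 0.468, -0.012, 1.603, 0.006, 1.071, -0.056], TCP at [0.181, -0.624, 0.215] pointing down, gripper open.
Joint ranges: [-2.53, 2.53], [-0.31, 2.02], [-1.57, 1.55], [0.28, 2.44], [-1.29, 4.43], [0.15, 1.84], [-2.92, 2.92]. Speed limits (rad/s): [2.57, 2.57, 3.14, 3.14, 3.14, 3.14, 3.14].

### API

Orientations are given as a unit quaternion [x, y, z, w].
In Python, from plant import r, vision gives the robot as it stands. The module is installed in compiled form; this text tells all that it offers.
- The arm moves only by the tool apply_moves, never from a script. Its argument "rows" is a list of rows, each a list of 4 numbers: the shift along the world's x, y, z in cm, then the turn about the world's z in degrees. A call has 1 to 8 rows; each row shifts and turns the commanded pose from where the row before left it; what a row does not reach is not made up. A row lasts 1/8 s, in which the tool goes at most 62.5 mm and 10.7 degrees, less where a joint would pass 70% of its speed; a pose out of reach is approached as far as the arm can. A call is refused whole if a number of a shift passes 6.25 or a number of a turn 10.7, either way. A call with a gripper value outside its range is refused whole. "hand" is the closure, from -1 (fully open) to 1 (shut), so that 0 is half open, set as the call begins (left out, the last holds). The fingers move at their own pace and stop on an object; "force" is the grip in N (left out, the last holds). Time passes only in rows, so rows that do not move let the fingers close. It gives the time, the measured TCP pose, the force, the opening and the grip force at its end, in the units of the state.
- r.read_state(): the state, without advancing time (a new reading comes with each control period).
- vision.grab_frame(name): name is "scene" or "top"; returns the picture (480x640x3 uint8, red, green, blue); there is no depth.
- vision.camera_params(name): a dict with "camera_matrix" (3x3 intrinsics, pixels), "k1" (the pictures are not rectified: a ray, as slopes to the right and down, at radius r is drawn at 1 + k1 r^2 times it, then the intrinsics apply), "R" (3x3) and "t" (3): a world point X has camera coordinates R X + t. Camera axes: x right, y down, z forward; pixel columns grow to the right and rows downward; lengths in m; the calibration is good to about 2 mm. A picture is of the moment at which its call begins. camera_params takes no time and is no camera call.
- r.finish_job(): hands the job in; it is judged then, once.
The state is a dict: "clock": time; "joint_positions": joint angles; "qd": joint speeds; "joint_efforts": joint torques, N m; "ee_pos": TCP position; "orientation": TCP orientation; "force": force on the tool from outside, world axes, zero at the start; "ft_torque": the same for the moment, N m; "grip_width": finger opening in m; "grasp_force": force on a finger pad.
Only numpy, scipy, OpenCV 4.12 (cv2) and the standard library are available. Lean on these libraries where they do the work, as an engineer would, in place of code of your own. Each camera call takes 0.05 s, during which the arm holds its last target. There are 200 camera calls.

### The job

Take the deburring tool from its wooden stand and run its cone blade slowly once right round the inner top edge of the clamped aluminium tube, starting at the black hand-nut side and going counter-clockwise seen from above, back to that side, keeping it gently but steadily pressed on the edge all the way (a few newtons, never 15). The tube stands a little off the middle of its clamp, so follow the edge by feel. Then put the tool back down in its stand, fully seated, and let go, leaving the glassware and jars alone.

Things in the scene. Friction and masses are not known exactly. Their poses are not given: they have to be found in the camera images.
- clamp: Dark steel clamping plate, 140 x 120 x 16 mm, fixed to the bench, holding an upright cut aluminium tube by its 86 mm foot flange. Origin: plate's underside, on the bench, at the nominal tube axis; z up, +x from the tube towards the black hand nut, +y a quarter turn counter-clockwise from it seen from above.
- rim (a point): Nominal centre of the tube's open top rim, 100 mm above the bench, on the clamp's z axis; axes as the clamp's. Tube: bore 60 mm, outside 68 mm, wall 4 mm. It was clamped by eye: its real axis is upright but up to 4 mm off this point along x and also along y; that offset is not reported, feel for it. It stays put in use. Work on the inner edge of this rim.
- black_nut (a point): Top centre of the clamp's black hand nut, 26 mm across, 48 mm above the bench, 62 mm from the nominal tube axis: marks the side to start from.
- blade: Steel cone blade at the tool's lower end. Origin: centre of its flat tip (3 mm across); z up the tool's axis. 45 degree cone, widening from 3 to 21 mm across over 9 mm of height: with its tip d below the rim it touches the edge when its axis is 28.5 mm - d from the tube's axis. Round, so the tool need not turn. Bear with the flank, tip 2 to 9 mm below the rim.
- tool: The whole deburring tool, 86 mm long, about 0.45 kg. Origin: on its axis, at the relaxed blade tip; axes as tool_grip's. The blade is sprung: it yields up to 8 mm into the handle and springs back. Pressed sideways on the edge it gives about 3 N per mm in all, lifts as hard as it pushes sideways, and slips easily (friction 0.2). About 3 to 6 N sideways is right; 15 N in all is too much.
- tool_grip (a point): Centre of the tool's grip: a square grey handle, 22 x 22 mm, 55 mm tall, flat sides along this point's x and y, z up. It is on the tool's axis, 60 mm above the relaxed blade tip; the handle reaches from 29 mm below it to 26 mm above it. Below the handle is a round steel collar, 30 mm across, 5 mm thick, its underside 34 mm below this point.
- stand_hole0 (a point): Centre of the mouth of the hole in the tool's stand, a wooden block 75 x 75 mm, 40 mm high, fixed to the bench; 25 mm hole, right through. The tool stands upright in it, blade down, its collar resting on the block's top; tool_grip is then 34 mm above this point.
- jar_a: Small clear sample jar with a red cap, 48 mm across, 62 mm tall; leave it alone. Origin: centre of its underside.
- jar_b: A second such jar; leave it alone.
- tube_rack: White wire test-tube rack, 60 x 170 x 70 mm, with three glass tubes standing 130 mm high; leave it alone. Origin: centre of its underside.
- measuring_cylinder: Tall clear measuring cylinder, foot 76 mm across, 185 mm tall; leave it alone. Origin: centre of its underside.
Things that resemble listed ones, but are neither listed nor needed, are in the scene too. There is more than one size of the tool; the one meant has the size given above. Several things look just like the part that bears stand_hole0: the one meant starts farthest to the robot's right.

How it is judged:
On the way, in this order (a step that is already met when the one before it is completed fails the run):
1. blade pressed on the tube's inner edge on the hand-nut side (contact force between blade and clamp above 0.8 N and z of blade in the frame of clamp between 0.09 and 0.099 m and horizontal distance between blade and clamp below 0.033 m and x of blade in the frame of clamp above 0.01 m and y of blade in the frame of clamp between -0.0065 and 0.0065 m), for 0.4 s.
2. blade pressed on the inner edge an eighth of a turn on, counter-clockwise from above (contact force between blade and clamp above 0.8 N and z of blade in the frame of clamp between 0.09 and 0.099 m and horizontal distance between blade and clamp below 0.033 m and x of blade in the frame of clamp above 0.0075 m and y of blade in the frame of clamp above 0.0075 m), for 0.4 s.
3. blade pressed on the inner edge a quarter turn on (contact force between blade and clamp above 0.8 N and z of blade in the frame of clamp between 0.09 and 0.099 m and horizontal distance between blade and clamp below 0.033 m and y of blade in the frame of clamp above 0.01 m and x of blade in the frame of clamp between -0.0065 and 0.0065 m), for 0.4 s.
4. blade pressed on the inner edge three eighths on (contact force between blade and clamp above 0.8 N and z of blade in the frame of clamp between 0.09 and 0.099 m and horizontal distance between blade and clamp below 0.033 m and x of blade in the frame of clamp below -0.0075 m and y of blade in the frame of clamp above 0.0075 m), for 0.4 s.
5. blade pressed on the inner edge opposite the hand nut (contact force between blade and clamp above 0.8 N and z of blade in the frame of clamp between 0.09 and 0.099 m and horizontal distance between blade and clamp below 0.033 m and x of blade in the frame of clamp below -0.01 m and y of blade in the frame of clamp between -0.0065 and 0.0065 m), for 0.4 s.
6. blade pressed on the inner edge five eighths on (contact force between blade and clamp above 0.8 N and z of blade in the frame of clamp between 0.09 and 0.099 m and horizontal distance between blade and clamp below 0.033 m and x of blade in the frame of clamp below -0.0075 m and y of blade in the frame of clamp below -0.0075 m), for 0.4 s.
7. blade pressed on the inner edge three quarters on (contact force between blade and clamp above 0.8 N and z of blade in the frame of clamp between 0.09 and 0.099 m and horizontal distance between blade and clamp below 0.033 m and y of blade in the frame of clamp below -0.01 m and x of blade in the frame of clamp between -0.0065 and 0.0065 m), for 0.4 s.
8. blade pressed on the inner edge seven eighths on (contact force between blade and clamp above 0.8 N and z of blade in the frame of clamp between 0.09 and 0.099 m and horizontal distance between blade and clamp below 0.033 m and x of blade in the frame of clamp above 0.0075 m and y of blade in the frame of clamp below -0.0075 m), for 0.4 s.
9. blade pressed on the inner edge back on the hand-nut side, closing the circle (all of step 1), for 0.4 s.
At the end, for the whole second after the job is handed in: Blade gone once round the inner edge, counter-clockwise from and back to the hand-nut side, over 0.8 N for 0.4 s in each eighth, tip 1 to 10 mm below the rim; tool released, at rest in its stand, within 6 mm of the hole's centre, grip point 30 to 37 mm above its mouth, upright within 0.12 rad (horizontal distance between tool_grip and stand_hole0 below 0.006 m and z of tool_grip in the frame of stand_hole0 between 0.03 and 0.037 m and angle between tool_grip's own z axis and vertical below 0.12 rad and linear speed of blade below 0.02 m/s); the robot touches nothing.
It fails at once if the tool pressed on the tube or clamp with more than 15 N (contact force between tool and clamp above 15 N).
It fails at once if a jar, the rack or the measuring cylinder moved more than 20 mm (distance of any of jar_a, jar_b, tube_rack, measuring_cylinder from where it was at the start of the episode above 0.02 m).
It also fails if it takes over 69 s, if anything falls off the work surface, if the arm or the gripper's body presses on something with over 40 N, if the wrist force passes 120 N, or if a joint passes its speed limit or range.

## Working session

There is one attempt and no reset: what is moved stays moved. The work goes in short steps, Python scripts to look and compute and a tool call to move; the robot and the scene stay as the last step left them, time stands still between calls to the robot, and variables do not carry over. Pictures are saved under pics/ and viewed, at most 10 in all, crops included, and the job is handed in when it is done.

Besides the shell and the picture viewer there is one more tool, called after "Request:" as name(argument=value, ...) on one line, values as JSON. apply_moves: Moves the arm, as the interface text tells. Its arguments: {"type":"object","properties":{"rows":{"type":"array"},"hand":{"type":"number"},"force":{"type":"number"}},"required":["rows"]}

```bash
mkdir -p pics; cat > h.py <<'E'
import numpy as np, cv2
from plant import r, vision
def P(n): 
    c=vision.camera_params(n); return [np.array(c[k],float) for k in("camera_matrix","R","t")]+[float(c["k1"])]
def proj(n,X):
    K,R,t,k=P(n); c=np.atleast_2d(X)@R.T+t; s=c[:,:2]/c[:,2:]; s=s*(1+k*(s**2).sum(1,keepdims=True))
    return s@K[:2,:2].T+K[:2,2]
def ray(n,uv):
    K,R,t,k=P(n); d=np.linalg.solve(K[:2,:2],np.array(uv,float)-K[:2,2]); s=d.copy()
    for _ in range(20): s=d/(1+k*(s@s))
    v=R.T@np.array([s[0],s[1],1]); return -R.T@t, v/np.linalg.norm(v)
def at_z(n,uv,z):
    o,v=ray(n,uv); return o+v*(z-o[2])/v[2]
def tri(uvs):
    A=0;b=0
    for n,uv in uvs.items():
        o,v=ray(n,uv); M=np.eye(3)-np.outer(v,v); A=A+M;b=b+M@o
    return np.linalg.solve(A,b)
def save(n,f):
    im=cv2.cvtColor(np.array(vision.grab_frame(n)),cv2.COLOR_RGB2BGR); cv2.imwrite(f,im); return im
E
python3 - <<'E'
from h import *
for n in("scene","top"):
    save(n,f"pics/{n}0.png"); K,R,t,k=P(n); print(n,K[0,0],k,-R.T@t, R[2])
s=r.read_state(); print({k:np.round(v,3) for k,v in s.items()}, r.grasp_offset)
E
```

```text
scene 508.74394878798284 0.028222229020276168 [ 1.25361718 -0.40510844  0.6481165 ] [-0.69543206  0.33180339 -0.63740157]
top 490.7788451794833 -0.009935529703236023 [ 0.48822225 -0.096406    0.91942163] [ 0.18478111 -0.02872654 -0.98235977]
{'clock': np.float64(0.1), 'joint_positions': array([ 1.245,  0.468, -0.012,  1.603,  0.006,  1.071, -0.056]), 'qd': array([ 0.001, -0.003,  0.001, -0.003,  0.001, -0.001, -0.001]), 'joint_efforts': array([ 2.0000e-03, -5.2165e+01, -1.2000e-02, -2.4437e+01, -5.7000e-02,
        1.4000e-02,  0.0000e+00]), 'ee_pos': array([ 0.181, -0.624,  0.214]), 'orientation': array([ 0.99 ,  0.141, -0.   , -0.001]), 'force': array([ 0.455, -0.045,  0.386]), 'ft_torque': array([ 0.039, -0.012,  0.012]), 'grasp_force': np.float64(0.0), 'grip_width': np.float64(0.092)} 0.0187
```

View pics/scene0.png

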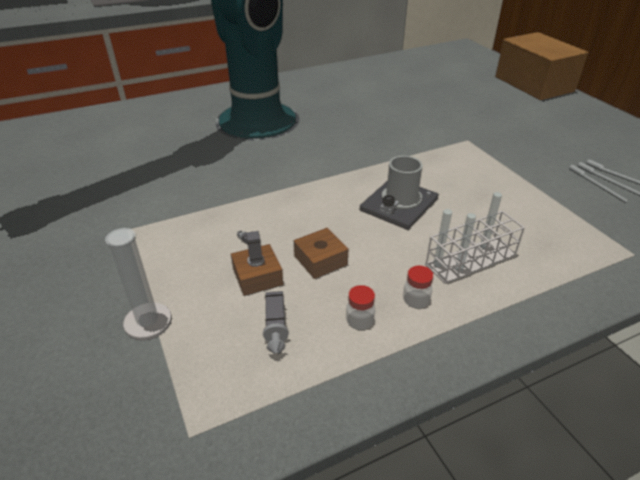

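View pics/top0.png

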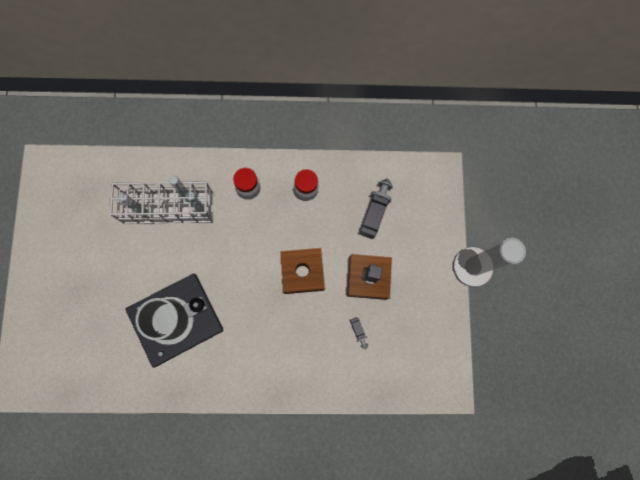

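The scene shows the tool standing in the right-hand stand: top view block (370,276), handle (374,272). The clamp is at (174,320) with the black nut at (196,304), and there is an empty stand at (302,271). Next I'll zoom in on the tool and the clamp.

```bash
python3 - <<'E'
from h import *
t=cv2.imread("pics/top0.png"); s=cv2.imread("pics/scene0.png")
f=lambda im,x,y,w,h,k:cv2.resize(im[y:y+h,x:x+w],None,fx=k,fy=k,interpolation=cv2.INTER_CUBIC)
a=f(t,340,245,66,50,6); b=f(s,225,225,66,70,6); c=f(t,120,270,110,100,4); d=f(s,355,145,90,85,4)
def pad(x,h,w): return cv2.copyMakeBorder(x,0,h-x.shape[0],0,w-x.shape[1],cv2.BORDER_CONSTANT)
# two panels per picture
cv2.imwrite("pics/c1.png",np.hstack([pad(a,420,396),pad(b,420,396)]))
cv2.imwrite("pics/c2.png",np.hstack([pad(c,400,440),pad(d,400,360)]))
E
```

```text
(no output)
```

View pics/c1.png

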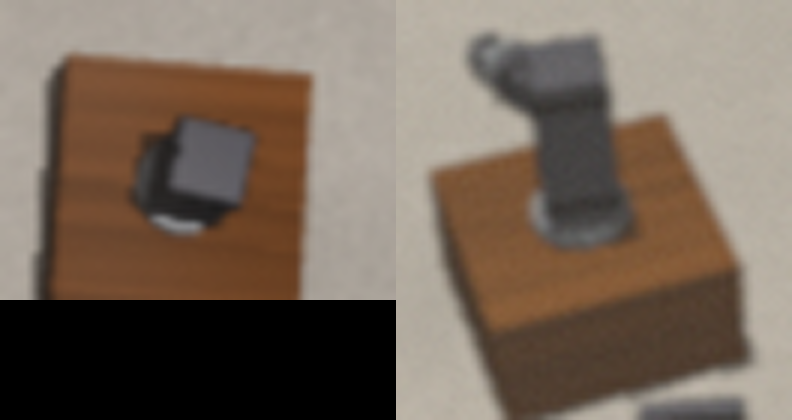

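View pics/c2.png

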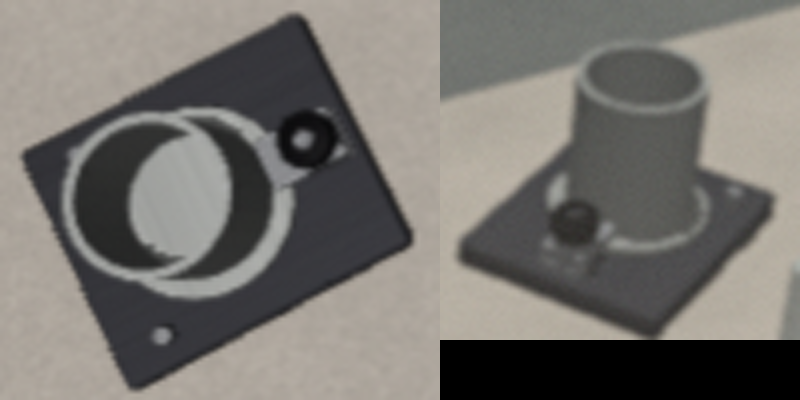

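```bash
cat > m.py <<'E'
from h import *
T=lambda x,y:(340+x/6,245+y/6); S=lambda x,y:(225+(x-396)/6,225+y/6)
C=lambda x,y:(120+x/4,270+y/4); D=lambda x,y:(355+(x-440)/4,145+y/4)
q=np.array([at_z("top",T(*p),.1)[:2] for p in[(185,117),(257,135),(243,205),(168,190)]])
print("handle top view",q.mean(0),np.linalg.norm(np.roll(q,-1,0)-q,axis=1), [np.degrees(np.arctan2(*(q[(i+1)%4]-q[i])[::-1])) for i in range(4)])
b=np.array([at_z("scene",S(*p),.04)[:2] for p in[(432,175),(668,115),(740,268),(490,332)]])
print("block scene",b.mean(0),np.linalg.norm(np.roll(b,-1,0)-b,axis=1))
bt=np.array([at_z("top",p,.04)[:2] for p in[T(68,55),T(312,75)]]);print("block top corners",bt,b)
print("handle tri",tri({"top":T(213,162),"scene":S(565,67)}))
p=np.array([at_z("top",C(*p),.016)[:2] for p in[(22,155),(297,13),(412,240),(135,388)]])
print("plate",p.mean(0),np.linalg.norm(np.roll(p,-1,0)-p,axis=1),[np.degrees(np.arctan2(*(p[(i+1)%4]-p[i])[::-1])) for i in range(4)])
ps=np.array([at_z("scene",D(*p),.016)[:2] for p in[(460,245),(655,332),(775,200)]]);print("plate sc",ps,p)
print("nut",at_z("top",C(305,138),.048),at_z("scene",D(576,215),.048),tri({"top":C(305,138),"scene":D(576,215)}))
print("rim",at_z("top",C(151,194),.1),at_z("scene",D(641,78),.1),tri({"top":C(151,194),"scene":D(641,78)}))
print("flange",at_z("scene",D(641,78),.1))
E
python3 m.py
```

```text
handle top view [ 0.59537438 -0.21978865] [0.02089772 0.02032048 0.02145931 0.02135351] [np.float64(-103.4181604611399), np.float64(167.9045535820552), np.float64(79.35526054993424), np.float64(-13.598956321312205)]
block scene [ 0.59600319 -0.21916171] [0.07449977 0.07410621 0.07448685 0.07255358]
block top corners [[ 0.63523903 -0.18496512]
 [ 0.63013487 -0.25930894]] [[ 0.55715883 -0.25326939]
 [ 0.56177525 -0.17891278]
 [ 0.63562133 -0.18511666]
 [ 0.62945733 -0.25934802]]
handle tri [ 0.59558417 -0.21965047  0.09845109]
plate [0.51531227 0.13381517] [0.13723278 0.11718724 0.13653435 0.11724504] [np.float64(-61.12854791915615), np.float64(-150.8054436652096), np.float64(118.89318364936983), np.float64(29.535725221759726)]
plate sc [[0.5004016  0.04612179]
 [0.60774192 0.0979418 ]
 [0.53830392 0.22033219]] [[0.53325852 0.22264265]
 [0.59952083 0.1024672 ]
 [0.49722008 0.04530599]
 [0.43124965 0.16484482]]
nut [0.54049371 0.08892922 0.048     ] [0.54140918 0.08936841 0.048     ] [0.54069867 0.08940353 0.04745978]
rim [0.51383709 0.13935353 0.1       ] [0.51300276 0.14046689 0.1       ] [0.51394676 0.13942257 0.10071767]
flange [0.51300276 0.14046689 0.1       ]
```

Measurements from both cameras agree:
- **Tool:** at (0.5955, -0.2197), sides at about -12.5°.
- **Rim:** about (0.5137, 0.1396).
- **Clamp yaw:** about -61°.

I'll approach the tool now.

Request:
apply_moves(rows=[[3.5, 3.0, 1, -4], [4.1, 4, 1, -5], [4.1, 4, 0, -5], [4.1, 4, 0, -5], [4.1, 4, 0, -5], [4.1, 4, 0, -4.7], [4.1, 4, 0, 0], [4.1, 4, 0, 0]], hand=-0.4, force=60)

```text
clock: 1.1
ee_pos: [0.5042, -0.3127, 0.2344]
orientation: [0.994, -0.109, -0.0, -0.0]
force: [0.9, -0.4, -0.6]
grip_width: 0.0644
grasp_force: 0.0
```

Request:
apply_moves(rows=[[4.1, 4, 0, 0], [4.1, 4, 0, 0], [1, 1.4, 0, 0], [0, 0, 0, 0]])

```text
clock: 1.6
ee_pos: [0.5953, -0.2192, 0.2339]
orientation: [0.994, -0.108, -0.001, -0.0]
force: [-0.3, -0.6, -0.5]
grip_width: 0.0645
grasp_force: 0.0
```

```bash
cat > st.py <<'E'
from h import *
s=r.read_state();x,y,z,w=s["orientation"]
print(s["clock"],np.round(s["ee_pos"],4),"yaw of y",np.degrees(np.arctan2(1-2*(x*x+z*z),2*(x*y-z*w))),np.round(s["orientation"],3),s["grip_width"],np.round(s["force"],2))
E
python3 st.py
```

```text
1.6 [ 0.5953 -0.2192  0.2339] yaw of y -102.37699752624381 [ 0.994 -0.108 -0.001 -0.   ] 0.06450174650710748 [-0.26 -0.57 -0.49]
```

Request:
apply_moves(rows=[[0, 0, -5, 0], [0, 0, -5, 0], [0, 0, -4, 0], [0, 0, -2.5, 0], [0, 0, -1.6, 0], [0, 0, 0, 0]])

```text
clock: 2.35
ee_pos: [0.5939, -0.2216, 0.0528]
orientation: [0.994, -0.11, -0.001, 0.0]
force: [-0.1, 0.2, 0.0]
grip_width: 0.0643
grasp_force: 0.0
```

Request:
apply_moves(rows=[[0, 0, 0, 0], [0, 0, 0, 0], [0, 0, 0, 0], [0, 0, 0, 0], [0, 0, 0, 0], [0, 0, 0, 0]], hand=1)

```text
clock: 3.1
ee_pos: [0.5957, -0.2196, 0.0539]
orientation: [0.994, -0.109, 0.0, -0.0]
force: [-0.9, 2.6, 3.0]
grip_width: 0.0212
grasp_force: 60.0
```

```bash
python3 st.py
```

```text
3.1 [ 0.5957 -0.2196  0.0539] yaw of y -102.47787164135589 [ 0.994 -0.109  0.    -0.   ] 0.021236892451212453 [-0.9   2.55  2.99]
```

Request:
apply_moves(rows=[[0, 0, 1, 0], [0, 0, 3, 0], [0, 0, 4, 0], [0, 0, 3.5, 0], [-1.2, 5, 0, 0], [-1.4, 6, 0, 0], [-1.4, 6, 0, 0], [-1.4, 6, 0, 0]])

```text
clock: 4.1
ee_pos: [0.5402, 0.0109, 0.1685]
orientation: [0.994, -0.109, -0.0, 0.0]
force: [0.9, 0.2, -3.1]
grip_width: 0.0215
grasp_force: 60.0
```

Request:
apply_moves(rows=[[-1.4, 6, 0, 0], [-1.4, 5, 0, 0], [0, 2, 0, 0], [0, 0, 0, 0], [0, 0, 0, 0]])

```text
clock: 4.72
ee_pos: [0.5133, 0.1379, 0.1683]
orientation: [0.994, -0.11, -0.0, 0.001]
force: [-0.4, -0.7, -4.0]
grip_width: 0.0214
grasp_force: 60.0
```

```bash
python3 - <<'E'
from h import *
exec(open("st.py").read())
t=save("top","pics/t1.png"); s=save("scene","pics/s1.png")
f=lambda im,x,y,w,h,k:cv2.resize(im[y:y+h,x:x+w],None,fx=k,fy=k,interpolation=cv2.INTER_CUBIC)
cv2.imwrite("pics/c3.png",np.hstack([f(t,90,250,130,130,3),f(s,340,90,130,130,3)]))
E
```

```text
4.725 [0.5133 0.1379 0.1683] yaw of y -102.60737358870688 [ 0.994 -0.11  -0.     0.001] 0.021449478037096462 [-0.42 -0.71 -3.97]
```

View pics/c3.png

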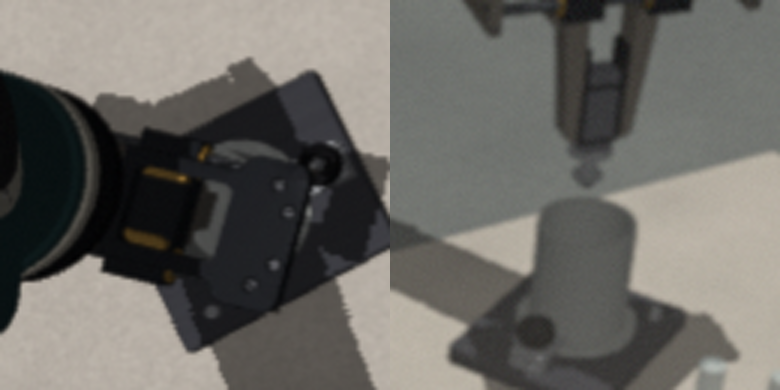

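The tool hangs upright over the tube: blade tip at scene crop (587,183), above the rim at (587,215). I'll lower it inside and approach the nut side.

Request:
apply_moves(rows=[[0, 0, -1.5, 0], [0, 0, -1.5, 0], [0, 0, -0.5, 0], [0.3, -0.5, 0, 0], [0.28, -0.5, 0, 0], [0.25, -0.4, 0, 0], [0, 0, 0, 0], [0, 0, 0, 0]])

```text
clock: 5.82
ee_pos: [0.5217, 0.1259, 0.1338]
orientation: [0.994, -0.109, 0.0, -0.0]
force: [-0.3, -0.2, -5.1]
grip_width: 0.0216
grasp_force: 60.0
```

```bash
python3 st.py
```

```text
5.825 [0.5217 0.1259 0.1338] yaw of y -102.49858738027068 [ 0.994 -0.109  0.    -0.   ] 0.02158202688839971 [-0.28 -0.21 -5.07]
```

Request:
apply_moves(rows=[[0.12, -0.22, 0, 0], [0.12, -0.22, 0, 0], [0, 0, 0, 0], [0, 0, 0, 0]])

```text
clock: 6.32
ee_pos: [0.524, 0.1217, 0.1337]
orientation: [0.994, -0.109, -0.0, -0.0]
force: [-1.3, 1.0, -2.0]
grip_width: 0.022
grasp_force: 60.0
```

Request:
apply_moves(rows=[[0.07, -0.13, 0, 0], [0, 0, 0, 0], [0, 0, 0, 0]])

```text
clock: 6.7
ee_pos: [0.5244, 0.1211, 0.1337]
orientation: [0.994, -0.109, -0.0, -0.0]
force: [-2.9, 4.9, -2.0]
grip_width: 0.0215
grasp_force: 60.0
```

```bash
cat > nx.py <<'E'
import sys; from h import *
# usage: cx cy R : next 15-deg chords from current measured position, steered onto circle
cx,cy,R,n=map(float,sys.argv[1:5]); s=r.read_state(); p=s["ee_pos"][:2]; f=s["force"]
C=np.array([cx,cy]); d=p-C; th=np.arctan2(d[1],d[0]); u=d/np.linalg.norm(d)
print("th",np.degrees(th).round(1),"rad",np.linalg.norm(d).round(4),"Frad",-(f[:2]@u).round(2),"Ft",(f[0]*-u[1]+f[1]*u[0]).round(2),"Fz",f[2].round(2),"z",s["ee_pos"][2].round(4),"t",s["clock"])
q=p
for i in range(1,int(n)+1):
    a=th+np.radians(15*i); e=C+R*np.array([np.cos(a),np.sin(a)]); print((e-q)/6*100//.001/1000, np.degrees(a).round()); q=e
E
python3 nx.py .5127 .1421 .0241 6
```

```text
th -60.9 rad 0.024 Frad 5.66 Ft -0.17 Fz -2.01 z 0.1337 t 6.7
[0.085 0.06 ] -46.0
[0.065 0.082] -31.0
[0.041 0.096] -16.0
[0.015 0.103] -1.0
[-0.012  0.104] 14.0
[-0.039  0.097] 29.0
```

Request:
apply_moves(rows=[[-0.01, 0.02, 0, 0], [0, 0, 0, 0], [0.085, 0.06, 0, 0], [0.085, 0.06, 0, 0], [0.085, 0.06, 0, 0], [0.085, 0.06, 0, 0], [0.085, 0.06, 0, 0], [0.085, 0.06, 0, 0]])

```text
clock: 7.7
ee_pos: [0.5287, 0.1237, 0.1335]
orientation: [0.994, -0.109, -0.001, 0.001]
force: [-4.6, 3.0, 0.2]
grip_width: 0.022
grasp_force: 60.0
```

```bash
python3 nx.py .5127 .1421 .0239 2
```

```text
th -49.0 rad 0.0244 Frad 5.27 Ft -1.47 Fz 0.23 z 0.1335 t 7.7
[0.063 0.084] -34.0
[0.046 0.093] -19.0
```

Request:
apply_moves(rows=[[0.06, 0.086, 0, 0], [0.06, 0.086, 0, 0], [0.06, 0.086, 0, 0], [0.06, 0.086, 0, 0], [0.06, 0.086, 0, 0], [0.06, 0.086, 0, 0]])

```text
clock: 8.45
ee_pos: [0.5333, 0.1288, 0.1335]
orientation: [0.994, -0.109, -0.0, 0.0]
force: [-4.6, 0.3, -0.2]
grip_width: 0.0222
grasp_force: 60.0
```

```bash
python3 nx.py .5127 .1421 .0239 2
```

```text
th -32.9 rad 0.0245 Frad 4.04 Ft -2.23 Fz -0.19 z 0.1335 t 8.45
[0.036 0.099] -18.0
[0.018 0.102] -3.0
```

Request:
apply_moves(rows=[[0.041, 0.097, 0, 0], [0.041, 0.097, 0, 0], [0.041, 0.097, 0, 0], [0.041, 0.097, 0, 0], [0.041, 0.097, 0, 0], [0.041, 0.097, 0, 0]])

```text
clock: 9.2
ee_pos: [0.5359, 0.1347, 0.1335]
orientation: [0.994, -0.109, 0.0, 0.0]
force: [-3.4, -1.4, -0.5]
grip_width: 0.0215
grasp_force: 60.0
```

```bash
python3 nx.py .5127 .1421 .0245 2
```

```text
th -17.7 rad 0.0243 Frad 2.84 Ft -2.4 Fz -0.51 z 0.1335 t 9.2
[0.021 0.104] -3.0
[-0.009  0.106] 12.0
```

```bash
cat > fit.py <<'E'
import sys; from h import *
from scipy.optimize import least_squares
L=np.array(eval(open("log.txt").read()))
def res(c):
    d=L[:,:2]-c[:2]; n=np.linalg.norm(d,axis=1); F=-(L[:,2:]*d).sum(1)/n
    return n-.0221-F/3000-c[2]
for fix in(0,1):
    o=least_squares(lambda c:np.r_[res(c)*1e3,(c[2]*1e3)/(.3 if fix else 2)],[.5127,.1421,0]); print(o.x.round(4),(res(o.x)*1e3).round(2))
E
echo '[[.5244,.1211,-2.9,4.9],[.5287,.1237,-4.6,3.0],[.5333,.1288,-4.6,.3],[.5359,.1347,-3.4,-1.4]]' > log.txt; python3 fit.py; python3 nx.py .5135 .1421 .0241 2
```

```text
[ 0.5145  0.1428 -0.    ] [-0.07  0.04  0.1  -0.08]
[ 0.5145  0.1429 -0.    ] [-0.07  0.04  0.1  -0.08]
th -18.3 rad 0.0236 Frad 2.81 Ft -2.43 Fz -0.51 z 0.1335 t 9.2
[0.027 0.1  ] -3.0
[-0.008  0.104] 12.0
```

```bash
python3 nx.py .5145 .1426 .0237 2
```

```text
th -20.3 rad 0.0228 Frad 2.73 Ft -2.53 Fz -0.51 z 0.1335 t 9.2
[0.036 0.095] -5.0
[-0.004  0.103] 10.0
```

Request:
apply_moves(rows=[[0.036, 0.095, 0, 0], [0.036, 0.095, 0, 0], [0.036, 0.095, 0, 0], [0.036, 0.095, 0, 0], [0.036, 0.095, 0, 0], [0.036, 0.095, 0, 0]])

```text
clock: 9.95
ee_pos: [0.5376, 0.1403, 0.1335]
orientation: [0.994, -0.109, -0.0, 0.0]
force: [-5.1, -1.7, 1.9]
grip_width: 0.0217
grasp_force: 60.0
```

```bash
python3 nx.py .5145 .1426 .0237 2
```

```text
th -5.7 rad 0.0232 Frad 4.87 Ft -2.2 Fz 1.88 z 0.1335 t 9.95
[0.004 0.102] 9.0
[-0.03   0.098] 24.0
```

```bash
cat > go.py <<'E'
import sys; from h import *
from scipy.optimize import least_squares
L=eval(open("log.txt").read()); s=r.read_state(); p=s["ee_pos"][:2]; f=s["force"]
L.append([*map(float,p),*map(float,f[:2])]); open("log.txt","w").write(repr(L)); A=np.array(L)
def res(c):
    d=A[:,:2]-c[:2]; n=np.linalg.norm(d,axis=1); F=-(A[:,2:]*d).sum(1)/n
    return n-.0221-F/3000-c[2]
w=.9**np.arange(len(A))[::-1]
o=least_squares(lambda c:np.r_[w*res(c)*1e3,c[2]*1e3/.3,(c[:2]-[.5137,.1400])*1e3/10],[.5135,.142,0]); C=o.x[:2]
R=.0221+o.x[2]+.0014
d=p-C; th=np.arctan2(d[1],d[0]); u=d/np.linalg.norm(d)
print("C",o.x.round(4),"res",(res(o.x)*1e3).round(2)[-5:])
print("th",np.degrees(th).round(1),"rad",np.linalg.norm(d).round(4),"Frad",-(f[:2]@u).round(2),"Ft",(f[0]*-u[1]+f[1]*u[0]).round(2),"Fz",f[2].round(2),"z",s["ee_pos"][2].round(4),"t",s["clock"])
q=p
for i in(1,2):
    a=th+np.radians(15*i); e=C+R*np.array([np.cos(a),np.sin(a)]); print(((e-q)/6*100).round(3), np.degrees(a).round()); q=e
E
python3 go.py
```

```text
C [ 0.5141  0.1425 -0.    ] res [-0.26 -0.04  0.17  0.14 -0.13]
th -5.3 rad 0.0236 Frad 4.89 Ft -2.17 Fz 1.88 z 0.1335 t 9.95
[-0.006  0.102] 10.0
[-0.03   0.098] 25.0
```

Request:
apply_moves(rows=[[-0.006, 0.102, 0, 0], [-0.006, 0.102, 0, 0], [-0.006, 0.102, 0, 0], [-0.006, 0.102, 0, 0], [-0.006, 0.102, 0, 0], [-0.006, 0.102, 0, 0]])

```text
clock: 10.7
ee_pos: [0.5376, 0.146, 0.1336]
orientation: [0.994, -0.109, -0.0, 0.001]
force: [-4.1, -2.9, 0.9]
grip_width: 0.0215
grasp_force: 60.0
```

```bash
python3 go.py
```

```text
C [ 0.5142  0.1425 -0.    ] res [-0.02  0.16  0.1  -0.18  0.06]
th 8.3 rad 0.0236 Frad 4.48 Ft -2.3 Fz 0.9 z 0.1336 t 10.7
[-0.03   0.098] 23.0
[-0.052  0.088] 38.0
```

Request:
apply_moves(rows=[[-0.025, 0.099, 0, 0], [-0.025, 0.099, 0, 0], [-0.03, 0.098, 0, 0], [-0.03, 0.098, 0, 0], [-0.03, 0.098, 0, 0], [-0.035, 0.096, 0, 0]])

```text
clock: 11.45
ee_pos: [0.5363, 0.1514, 0.1337]
orientation: [0.994, -0.109, 0.0, 0.001]
force: [-3.5, -4.4, 0.8]
grip_width: 0.0216
grasp_force: 60.0
```

```bash
python3 go.py
```

```text
C [ 0.5142  0.1426 -0.    ] res [ 0.16  0.09 -0.2   0.03  0.03]
th 21.8 rad 0.0238 Frad 4.89 Ft -2.74 Fz 0.76 z 0.1337 t 11.45
[-0.054  0.088] 37.0
[-0.071  0.073] 52.0
```

Request:
apply_moves(rows=[[-0.047, 0.091, 0, 0], [-0.05, 0.09, 0, 0], [-0.053, 0.088, 0, 0], [-0.055, 0.088, 0, 0], [-0.057, 0.086, 0, 0], [-0.06, 0.084, 0, 0]])

```text
clock: 12.2
ee_pos: [0.5332, 0.1569, 0.1338]
orientation: [0.994, -0.109, 0.001, 0.0]
force: [-2.4, -5.0, 0.1]
grip_width: 0.0217
grasp_force: 60.0
```

```bash
python3 go.py
```

```text
C [0.5142 0.1426 0.    ] res [ 0.09 -0.21  0.01  0.    0.05]
th 36.9 rad 0.0238 Frad 4.94 Ft -2.53 Fz 0.14 z 0.1338 t 12.2
[-0.075  0.07 ] 52.0
[-0.088  0.052] 67.0
```

Request:
apply_moves(rows=[[-0.069, 0.076, 0, 0], [-0.071, 0.073, 0, 0], [-0.074, 0.071, 0, 0], [-0.076, 0.069, 0, 0], [-0.078, 0.067, 0, 0], [-0.08, 0.064, 0, 0]])

```text
clock: 12.95
ee_pos: [0.5287, 0.1617, 0.1338]
orientation: [0.994, -0.109, 0.001, 0.0]
force: [-2.3, -4.9, 0.4]
grip_width: 0.0218
grasp_force: 60.0
```

```bash
python3 go.py
```

```text
C [0.5142 0.1427 0.    ] res [-0.21 -0.   -0.02  0.02  0.05]
th 52.7 rad 0.0239 Frad 5.28 Ft -1.19 Fz 0.41 z 0.1338 t 12.95
[-0.093  0.045] 68.0
[-0.099  0.026] 83.0
```

Request:
apply_moves(rows=[[-0.088, 0.053, 0, 0], [-0.089, 0.05, 0, 0], [-0.091, 0.047, 0, 0], [-0.092, 0.044, 0, 0], [-0.094, 0.041, 0, 0], [-0.096, 0.038, 0, 0]])

```text
clock: 13.7
ee_pos: [0.5229, 0.1649, 0.1337]
orientation: [0.994, -0.109, 0.0, -0.0]
force: [0.5, -4.5, 1.1]
grip_width: 0.0213
grasp_force: 60.0
```

```bash
python3 go.py
```

```text
C [0.5142 0.1428 0.    ] res [-0.02 -0.07 -0.09 -0.1   0.24]
th 68.6 rad 0.0237 Frad 4.02 Ft -2.07 Fz 1.08 z 0.1337 t 13.7
[-0.1    0.022] 84.0
[-0.102 -0.002] 99.0
```

Request:
apply_moves(rows=[[-0.098, 0.032, 0, 0], [-0.099, 0.028, 0, 0], [-0.1, 0.025, 0, 0], [-0.1, 0.022, 0, 0], [-0.101, 0.018, 0, 0], [-0.102, 0.014, 0, 0]])

```text
clock: 14.45
ee_pos: [0.5167, 0.1663, 0.1337]
orientation: [0.994, -0.109, 0.0, -0.0]
force: [1.8, -3.8, -0.7]
grip_width: 0.0216
grasp_force: 60.0
```

```bash
python3 go.py
```

```text
C [0.5142 0.143  0.    ] res [-0.09 -0.13 -0.17  0.14  0.18]
th 83.7 rad 0.0235 Frad 3.53 Ft -2.25 Fz -0.72 z 0.1337 t 14.45
[-0.102 -0.001] 99.0
[-0.098 -0.028] 114.0
```

Request:
apply_moves(rows=[[-0.102, 0.013, 0, 0], [-0.102, 0.01, 0, 0], [-0.102, 0.006, 0, 0], [-0.102, 0.001, 0, 0], [-0.101, -0.004, 0, 0], [-0.1, -0.008, 0, 0]])

```text
clock: 15.2
ee_pos: [0.5107, 0.1664, 0.1337]
orientation: [0.994, -0.109, 0.0, -0.0]
force: [1.7, -2.7, -1.0]
grip_width: 0.0217
grasp_force: 60.0
```

```bash
python3 go.py
```

```text
C [0.514  0.1432 0.    ] res [-0.15 -0.27 -0.02 -0.03  0.39]
th 98.2 rad 0.0235 Frad 2.96 Ft -1.31 Fz -0.95 z 0.1337 t 15.2
[-0.099 -0.027] 113.0
[-0.088 -0.052] 128.0
```

Request:
apply_moves(rows=[[-0.103, -0.005, 0, 0], [-0.103, -0.008, 0, 0], [-0.102, -0.013, 0, 0], [-0.1, -0.019, 0, 0], [-0.098, -0.025, 0, 0], [-0.097, -0.03, 0, 0]])

```text
clock: 15.95
ee_pos: [0.5048, 0.1654, 0.1337]
orientation: [0.994, -0.109, 0.0, -0.0]
force: [3.2, -4.0, 0.0]
grip_width: 0.0215
grasp_force: 60.0
```

```bash
python3 go.py
```

```text
C [0.5139 0.1432 0.    ] res [-0.29 -0.07 -0.1   0.29  0.2 ]
th 112.5 rad 0.024 Frad 4.91 Ft -1.43 Fz 0.02 z 0.1337 t 15.95
[-0.086 -0.058] 128.0
[-0.072 -0.072] 143.0
```

Request:
apply_moves(rows=[[-0.094, -0.042, 0, 0], [-0.092, -0.046, 0, 0], [-0.09, -0.05, 0, 0], [-0.087, -0.055, 0, 0], [-0.084, -0.059, 0, 0], [-0.081, -0.062, 0, 0]])

```text
clock: 16.7
ee_pos: [0.4993, 0.1624, 0.1336]
orientation: [0.994, -0.109, 0.0, -0.0]
force: [3.7, -1.9, 0.5]
grip_width: 0.0214
grasp_force: 60.0
```

```bash
python3 go.py
```

```text
C [5.137e-01 1.434e-01 1.000e-04] res [-0.1  -0.21  0.12 -0.03  0.47]
th 127.2 rad 0.0239 Frad 3.72 Ft -1.76 Fz 0.45 z 0.1336 t 16.7
[-0.07  -0.076] 142.0
[-0.052 -0.089] 157.0
```

Request:
apply_moves(rows=[[-0.081, -0.062, 0, 0], [-0.078, -0.066, 0, 0], [-0.075, -0.07, 0, 0], [-0.072, -0.073, 0, 0], [-0.069, -0.076, 0, 0], [-0.065, -0.079, 0, 0]])

```text
clock: 17.45
ee_pos: [0.4948, 0.1581, 0.1336]
orientation: [0.994, -0.109, 0.0, -0.0]
force: [4.7, -0.1, -0.5]
grip_width: 0.0218
grasp_force: 60.0
```

```bash
python3 go.py
```

```text
C [5.135e-01 1.434e-01 1.000e-04] res [-0.24  0.04 -0.15  0.32  0.33]
th 141.8 rad 0.0238 Frad 3.78 Ft -2.8 Fz -0.46 z 0.1336 t 17.45
[-0.05 -0.09] 157.0
[-0.028 -0.099] 172.0
```

Request:
apply_moves(rows=[[-0.063, -0.082, 0, 0], [-0.06, -0.085, 0, 0], [-0.056, -0.087, 0, 0], [-0.052, -0.089, 0, 0], [-0.048, -0.091, 0, 0], [-0.044, -0.093, 0, 0]])

```text
clock: 18.2
ee_pos: [0.4916, 0.1528, 0.1336]
orientation: [0.994, -0.109, -0.0, -0.0]
force: [4.5, 0.0, 0.2]
grip_width: 0.0215
grasp_force: 60.0
```

```bash
python3 go.py
```

```text
C [5.134e-01 1.434e-01 1.000e-04] res [ 0.03 -0.19  0.25  0.24  0.2 ]
th 156.7 rad 0.0238 Frad 4.14 Ft -1.83 Fz 0.22 z 0.1336 t 18.2
[-0.025 -0.1  ] 172.0
[-0.001 -0.103] 187.0
```

Request:
apply_moves(rows=[[-0.039, -0.096, 0, 0], [-0.035, -0.097, 0, 0], [-0.03, -0.098, 0, 0], [-0.025, -0.099, 0, 0], [-0.02, -0.101, 0, 0], [-0.016, -0.102, 0, 0]])

```text
clock: 18.95
ee_pos: [0.4898, 0.1468, 0.1335]
orientation: [0.994, -0.109, -0.0, -0.0]
force: [3.9, 1.2, -1.0]
grip_width: 0.0216
grasp_force: 60.0
```

```bash
python3 go.py
```

```text
C [5.132e-01 1.434e-01 1.000e-04] res [-0.21  0.19  0.14  0.07  0.28]
th 171.8 rad 0.0237 Frad 3.66 Ft -1.78 Fz -1.04 z 0.1335 t 18.95
[ 0.    -0.103] 187.0
[ 0.025 -0.099] 202.0
```

Request:
apply_moves(rows=[[-0.015, -0.102, 0, 0], [-0.012, -0.103, 0, 0], [-0.008, -0.103, 0, 0], [-0.002, -0.103, 0, 0], [0.003, -0.103, 0, 0], [0.008, -0.102, 0, 0]])

```text
clock: 19.7
ee_pos: [0.4896, 0.1406, 0.1336]
orientation: [0.994, -0.109, -0.0, -0.0]
force: [2.8, 1.1, -0.5]
grip_width: 0.0216
grasp_force: 60.0
```

```bash
python3 go.py
```

```text
C [5.130e-01 1.432e-01 1.000e-04] res [ 0.16  0.05 -0.07  0.08  0.41]
th -173.7 rad 0.0236 Frad 2.86 Ft -0.8 Fz -0.46 z 0.1336 t 19.7
[ 0.024 -0.1  ] -159.0
[ 0.049 -0.09 ] -144.0
```

Request:
apply_moves(rows=[[0.004, -0.104, 0, 0], [0.006, -0.103, 0, 0], [0.01, -0.102, 0, 0], [0.016, -0.101, 0, 0], [0.023, -0.1, 0, 0], [0.03, -0.098, 0, 0]])

```text
clock: 20.45
ee_pos: [0.4906, 0.1346, 0.1337]
orientation: [0.994, -0.109, 0.0, -0.0]
force: [3.1, 3.4, -0.0]
grip_width: 0.0216
grasp_force: 60.0
```

```bash
python3 go.py
```

```text
C [5.129e-01 1.431e-01 1.000e-04] res [ 0.04 -0.14 -0.02  0.27  0.29]
th -159.0 rad 0.0239 Frad 4.11 Ft -2.03 Fz -0.02 z 0.1337 t 20.45
[ 0.053 -0.089] -144.0
[ 0.071 -0.075] -129.0
```

Request:
apply_moves(rows=[[0.037, -0.096, 0, 0], [0.041, -0.094, 0, 0], [0.046, -0.092, 0, 0], [0.051, -0.09, 0, 0], [0.056, -0.088, 0, 0], [0.06, -0.085, 0, 0]])

```text
clock: 21.2
ee_pos: [0.4934, 0.1291, 0.1336]
orientation: [0.994, -0.109, -0.0, -0.0]
force: [2.4, 3.9, -1.1]
grip_width: 0.0218
grasp_force: 60.0
```

```bash
python3 go.py
```

```text
C [5.128e-01 1.430e-01 1.000e-04] res [-0.16 -0.08  0.17  0.16  0.28]
th -144.3 rad 0.0239 Frad 4.2 Ft -1.75 Fz -1.07 z 0.1336 t 21.2
[ 0.074 -0.072] -129.0
[ 0.087 -0.054] -114.0
```

Request:
apply_moves(rows=[[0.06, -0.083, 0, 0], [0.065, -0.08, 0, 0], [0.069, -0.077, 0, 0], [0.073, -0.073, 0, 0], [0.077, -0.069, 0, 0], [0.081, -0.065, 0, 0]])

```text
clock: 21.95
ee_pos: [0.4976, 0.1245, 0.1335]
orientation: [0.994, -0.109, -0.0, 0.0]
force: [0.4, 5.2, 0.8]
grip_width: 0.0216
grasp_force: 60.0
```

```bash
python3 go.py
```

```text
C [5.128e-01 1.429e-01 1.000e-04] res [-0.1   0.11  0.08  0.17  0.24]
th -129.7 rad 0.0238 Frad 4.2 Ft -3.01 Fz 0.79 z 0.1335 t 21.95
[ 0.089 -0.052] -115.0
[ 0.098 -0.03 ] -100.0
```

Request:
apply_moves(rows=[[0.083, -0.062, 0, 0], [0.085, -0.059, 0, 0], [0.088, -0.055, 0, 0], [0.09, -0.051, 0, 0], [0.092, -0.047, 0, 0], [0.095, -0.043, 0, 0]])

```text
clock: 22.7
ee_pos: [0.5029, 0.1212, 0.1335]
orientation: [0.994, -0.109, -0.0, 0.0]
force: [-0.0, 3.9, -0.9]
grip_width: 0.0219
grasp_force: 60.0
```

```bash
python3 go.py
```

```text
C [5.128e-01 1.427e-01 1.000e-04] res [0.09 0.02 0.07 0.11 0.28]
th -114.7 rad 0.0236 Frad 3.51 Ft -1.62 Fz -0.92 z 0.1335 t 22.7
[ 0.098 -0.03 ] -100.0
[ 0.103 -0.004] -85.0
```

Request:
apply_moves(rows=[[0.096, -0.043, 0, 0], [0.097, -0.04, 0, 0], [0.098, -0.035, 0, 0], [0.099, -0.03, 0, 0], [0.1, -0.026, 0, 0], [0.1, -0.021, 0, 0]])

```text
clock: 23.45
ee_pos: [0.5089, 0.1193, 0.1335]
orientation: [0.994, -0.109, -0.0, 0.0]
force: [-0.2, 4.3, -1.1]
grip_width: 0.0218
grasp_force: 60.0
```

```bash
python3 go.py
```

```text
C [5.128e-01 1.427e-01 1.000e-04] res [0.01 0.06 0.09 0.25 0.06]
th -99.4 rad 0.0237 Frad 4.21 Ft -0.93 Fz -1.07 z 0.1335 t 23.45
[ 0.103 -0.002] -84.0
[0.1   0.023] -69.0
```

Request:
apply_moves(rows=[[0.102, -0.014, 0, 0], [0.103, -0.01, 0, 0], [0.103, -0.006, 0, 0], [0.103, -0.001, 0, 0], [0.103, 0.004, 0, 0], [0.102, 0.008, 0, 0]])

```text
clock: 24.2
ee_pos: [0.515, 0.1191, 0.1335]
orientation: [0.994, -0.109, -0.0, 0.0]
force: [-1.1, 1.4, -0.3]
grip_width: 0.0217
grasp_force: 60.0
```

```bash
python3 go.py
```

```text
C [5.129e-01 1.424e-01 1.000e-04] res [ 0.01 -0.04  0.03 -0.23  0.61]
th -84.8 rad 0.0233 Frad 1.52 Ft -0.96 Fz -0.25 z 0.1335 t 24.2
[0.101 0.018] -70.0
[0.091 0.048] -55.0
```

Request:
apply_moves(rows=[[0.105, -0.01, 0, 0], [0.105, -0.004, 0, 0], [0.103, 0.006, 0, 0], [0.102, 0.016, 0, 0], [0.1, 0.022, 0, 0], [0.098, 0.028, 0, 0]])

```text
clock: 24.95
ee_pos: [0.5212, 0.1199, 0.1336]
orientation: [0.994, -0.109, -0.0, 0.0]
force: [-2.5, 2.8, -0.4]
grip_width: 0.022
grasp_force: 60.0
```

```bash
python3 go.py
```

```text
C [5.131e-01 1.422e-01 1.000e-04] res [-0.07 -0.05 -0.37  0.44  0.37]
th -70.0 rad 0.0237 Frad 3.49 Ft -1.42 Fz -0.44 z 0.1336 t 24.95
[0.09 0.05] -55.0
[0.076 0.069] -40.0
```

Request:
apply_moves(rows=[[0.095, 0.037, 0, 0], [0.093, 0.04, 0, 0], [0.09, 0.044, 0, 0], [0.088, 0.048, 0, 0], [0, 0, 0, 0], [0, 0, 0, 0], [0, 0, 0, 0], [0, 0, 0, 0]])

```text
clock: 25.95
ee_pos: [0.525, 0.1216, 0.1336]
orientation: [0.994, -0.109, 0.0, -0.0]
force: [-3.4, 3.2, -0.2]
grip_width: 0.0216
grasp_force: 60.0
```

```bash
python3 go.py
```

```text
C [5.131e-01 1.422e-01 1.000e-04] res [-0.06 -0.39  0.41  0.34  0.09]
th -59.8 rad 0.0238 Frad 4.43 Ft -1.32 Fz -0.21 z 0.1336 t 25.95
[0.08  0.065] -45.0
[0.062 0.082] -30.0
```

Request:
apply_moves(rows=[[-0.6, 1, 0, 0], [-0.6, 1, 0, 0], [0, 0, 1, 0], [0, 0, 3, 0], [0, -2, 0, 0], [0, -4, 0, 0], [1.4, -5, 0, 0], [1.6, -6, 0, 0]])

```text
clock: 26.95
ee_pos: [0.5437, -0.0293, 0.1747]
orientation: [0.994, -0.108, 0.001, -0.0]
force: [0.8, 0.6, -4.7]
grip_width: 0.0214
grasp_force: 60.0
```

Request:
apply_moves(rows=[[1.6, -6, 0, 0], [1.6, -6, 0, 0], [1.4, -5, 0, 0], [0.6, -2, 0, 0], [0, 0, 0, 0], [0, 0, 0, 0], [0, 0, 0, 0]])

```text
clock: 27.82
ee_pos: [0.5951, -0.2161, 0.1738]
orientation: [0.994, -0.107, -0.0, -0.0]
force: [-1.0, 0.9, -4.9]
grip_width: 0.0213
grasp_force: 60.0
```

```bash
python3 - <<'E'
from h import *
exec(open("st.py").read())
s=save("scene","pics/s2.png"); e=s["ee_pos"] if isinstance(s,dict) else r.read_state()["ee_pos"]
g=e+[0,0,.0201]; print("need", np.array([.5957,-.2196,.0539])-e)
tip=g-[0,0,.06]; x,y=proj("scene",tip)[0]; print("pred tip",x,y,"top",proj("scene",g+[0,0,.026])[0])
x0,y0=int(x)-50,int(y)-70; c=cv2.resize(s[y0:y0+130,x0:x0+100],None,fx=4,fy=4,interpolation=cv2.INTER_CUBIC)
cv2.circle(c,(int((x-x0)*4),int((y-y0)*4)),3,(0,0,255),-1)
cv2.imwrite("pics/c4.png",c)
E
```

```text
27.825 [ 0.5951 -0.2161  0.1738] yaw of y -102.33049409435851 [ 0.994 -0.107 -0.    -0.   ] 0.021325746910480694 [-0.99  0.86 -4.95]
need [ 0.0006361  -0.0030913  -0.11992969]
pred tip 252.81012668361686 218.97682313983265 top [247.97600708 175.02008799]
```

View pics/c4.png

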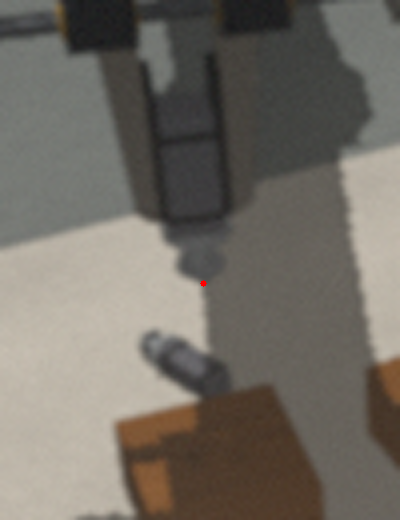

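The tool still hangs straight in the grip, with its tip where predicted (crop (203,283)). I'll correct the xy position and descend to just above the hole.

Request:
apply_moves(rows=[[0.06, -0.31, -2, 0], [0, 0, -3, 0], [0, 0, -2.5, 0], [0, 0, -1, 0], [0, 0, 0, 0], [0, 0, 0, 0], [0, 0, 0, 0]])

```text
clock: 28.75
ee_pos: [0.5963, -0.2218, 0.0897]
orientation: [0.994, -0.109, 0.001, 0.0]
force: [0.2, -0.5, -3.6]
grip_width: 0.0218
grasp_force: 60.0
```

```bash
python3 st.py
```

```text
28.75 [ 0.5963 -0.2218  0.0897] yaw of y -102.49980357831423 [ 0.994 -0.109  0.001  0.   ] 0.021784261983359737 [ 0.22 -0.5  -3.6 ]
```

Request:
apply_moves(rows=[[-0.05, 0.2, 0, 0], [0, 0, -0.5, 0], [0, 0, -0.5, 0], [0, 0, 0, 0], [0, 0, 0, 0]])

```text
clock: 29.38
ee_pos: [0.595, -0.2196, 0.0785]
orientation: [0.994, -0.109, -0.0, 0.0]
force: [0.6, 0.9, -4.2]
grip_width: 0.0215
grasp_force: 60.0
```

```bash
python3 st.py
```

```text
29.375 [ 0.595  -0.2196  0.0785] yaw of y -102.50471125791428 [ 0.994 -0.109 -0.     0.   ] 0.021473364414537774 [ 0.62  0.86 -4.22]
```

Inside the hole without contact (2.5 cm left to go).

Request:
apply_moves(rows=[[0.05, 0, -0.7, 0], [0, 0, -0.7, 0], [0, 0, -0.5, 0], [0, 0, -0.3, 0], [0, 0, 0, 0], [0, 0, 0, 0], [0, 0, 0, 0]])

```text
clock: 30.25
ee_pos: [0.5957, -0.2196, 0.0569]
orientation: [0.994, -0.109, 0.0, 0.0]
force: [0.6, -0.3, -4.3]
grip_width: 0.0216
grasp_force: 60.0
```

```bash
python3 st.py
```

```text
30.25 [ 0.5957 -0.2196  0.0569] yaw of y -102.50503620959178 [ 0.994 -0.109  0.     0.   ] 0.021624141986026617 [ 0.6  -0.31 -4.33]
```

Request:
apply_moves(rows=[[0, 0, -0.15, 0], [0, 0, -0.1, 0], [0, 0, -0.05, 0], [0, 0, 0, 0], [0, 0, 0, 0]])

```text
clock: 30.88
ee_pos: [0.5955, -0.2195, 0.0539]
orientation: [0.994, -0.109, -0.0, 0.0]
force: [-2.4, 0.6, 1.1]
grip_width: 0.0221
grasp_force: 60.0
```

```bash
python3 st.py
```

```text
30.875 [ 0.5955 -0.2195  0.0539] yaw of y -102.5021967086482 [ 0.994 -0.109 -0.     0.   ] 0.02211918054137534 [-2.38  0.56  1.13]
```

Seated, since the stand now takes the weight. Next I open gently, lift away and check.

Request:
apply_moves(rows=[[0, 0, 0, 0], [0, 0, 0, 0], [0, 0, 0, 0], [0, 0, 0, 0], [0, 0, 0, 0], [0, 0, 0, 0]], hand=-0.4)

```text
clock: 31.62
ee_pos: [0.5955, -0.2195, 0.0536]
orientation: [0.994, -0.109, -0.0, 0.0]
force: [-0.3, 0.1, -0.2]
grip_width: 0.0644
grasp_force: 0.0
```

Request:
apply_moves(rows=[[0, 0, 1, 0], [0, 0, 3, 0], [0, 0, 5, 0], [0, 0, 5, 0], [-4, 0, 2, 0], [-5, 0, 0, 0], [-5, 0, 0, 0], [0, 0, 0, 0]])

```text
clock: 32.62
ee_pos: [0.4524, -0.2202, 0.2145]
orientation: [0.994, -0.11, -0.0, 0.0]
force: [0.4, 0.2, 1.0]
grip_width: 0.0645
grasp_force: 0.0
```

```bash
python3 - <<'E'
from h import *
exec(open("st.py").read())
t=save("top","pics/t3.png"); s=save("scene","pics/s3.png")
cv2.imwrite("pics/c5.png",np.hstack([cv2.resize(t[235:305,330:410],None,fx=5,fy=5,interpolation=cv2.INTER_CUBIC),cv2.resize(s[225:295,225:300],None,fx=5,fy=5,interpolation=cv2.INTER_CUBIC)]))
E
```

```text
32.625 [ 0.4524 -0.2202  0.2145] yaw of y -102.66136553578826 [ 0.994 -0.11  -0.     0.   ] 0.0645480389558302 [0.38 0.18 0.96]
```

View pics/c5.png

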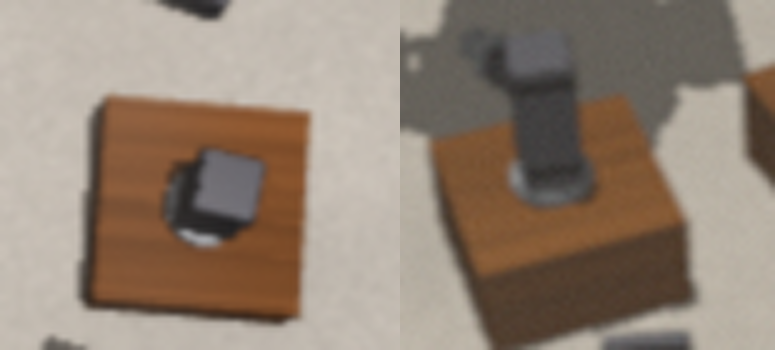

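The tool stands upright with its collar flat on the block (handle at top crop (228,185), collar at scene crop (552,185)), just as it started, and the arm is clear. I'm handing the job in.

```bash
python3 -c "
from plant import r
print(r.finish_job())"
```

```text
the job is handed in; nothing more can be done
None
```

I ran the blade once counter-clockwise round the inner edge at about 1.5–5.7 N sideways (measured at the wrist), returned the tool to its stand seated and released, and handed the job in; no verdict came back.

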